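Free the stuck lock key and open the drill jig

ROBOT

A 7-joint arm with a two-finger parallel gripper is mounted at the origin on the work surface. World frame = base frame: x ahead of the robot, y to its left, z up, the work surface at z = 0. Lengths are in mm, angles in rad, forces in N, time in s.
With the tool pointing down it reaches from about 425 to 825 mm from the base axis. Payload 3.6 kg.
Tool frame: the origin (TCP) lies midway between the tips of the shut fingers; the grasp point (between the pads) lies bot.pinch_z behind it (bot.pinch_z is the distance from the TCP to the grasp point, in mm); z points along the fingers, y is the line along which they close (so a half turn about z gives the same grasp; the last joint's range is limited). The gripper opens to 85 mm and grips with 20 to 120 N. Pads are 22 mm wide; open, the fingers measure 114 mm over their backs; the gripper's body (76 mm by 85 mm) begins 54 mm behind the grasp point. The pads swing forward as they close: fully open they stand 13 mm farther back than shut.
Start: joints at [1.317, 0.615, -0.013, 1.423, 0.008, 1.103, -0.04], TCP at [146.807, -633.175, 231.297] pointing down, gripper open.
Joint ranges: [-3.12, 3.12], [-0.3, 2.06], [-1.34, 1.32], [0.26, 2.42], [-1.36, 4.5], [0.01, 1.98], [-2.84, 2.84]. Speed limits (rad/s): [2.79, 2.79, 3.14, 3.14, 3.14, 3.14, 3.14].

INTERFACE

Orientations are given as a rotation vector (axis times angle).
In Python, from cell import bot, cams gives the robot as it stands.
- The arm moves only by the shell command python3 -m creep 'ROWS' [FORCE]. ROWS is text: rows parted by semicolons, each of 7 numbers parted by spaces: the shift along the world's x, y, z in m, then the turn, a rotation vector about the world's x, y, z in rad, then the opening, from 0 (shut) to 1 (fully open). In form: x y z wx wy wz jaw; .... A call has 1 to 12 rows; each row shifts and turns the commanded pose from where the row before left it; what a row does not reach is not made up. A row lasts 1/12 s, in which the tool goes at most 41.7 mm and 7.16 degrees, less where a joint would pass 70% of its speed; a pose out of reach is approached as far as the arm can. A call with a gripper value outside its range is refused whole. The fingers move at their own pace and stop on an object; FORCE is the grip in N (left out, the last holds). Time passes only in rows, so rows that do not move let the fingers close. It gives the time, the measured TCP pose, the force, the opening and the grip force at its end, in the units of the state.
- bot.observe(): the state, without advancing time (a new reading comes with each control period).
- cams.capture(name): name is "scene" or "top" or "wrist"; returns a dict with "pixels" (384x512x3 uint8, red, green, blue), "fov_y" (degrees; the focal length in pixels is half the picture's height over the tangent of half this angle, whatever the lens; pixels are square), "cx", "cy" (the principal point, pixels), "cam_to_world" (4x4, takes a point from camera to world coordinates); the wrist camera has in their place "mount" (4x4, takes a point from camera to tool coordinates, whose origin is the TCP and whose axes are the flange's). Camera axes: x right, y down, z forward; pixel columns grow to the right and rows downward; lengths in mm; the calibration is good to about 2 mm. The wrist camera is an equidistant fisheye: a pixel r from the principal point sees the ray r / f radians off the axis. A picture is of the moment at which its call begins: read the wrist's pose just before it. There is no depth.
- bot.hand_in(): hands the job in; it is judged then, once.
The state is a dict: "t": time; "joints": joint angles; "qd": joint speeds; "tau": joint torques, N m; "position": TCP position; "eef_rot": TCP orientation; "contact_force": force on the tool from outside, world axes, zero at the start; "ft_torque": the same for the moment, N m; "grip_width": finger opening in mm; "grasp_force": force on a finger pad.
Only numpy, scipy, OpenCV 4.12 (cv2) and the standard library are available. Lean on these libraries where they do the work, as an engineer would, in place of code of your own. Each camera call takes 0.05 s, during which the arm holds its last target. There are 200 camera calls.

TASK

The lock key is wedged tight between the two jaws of the drill jig: rock its head side to side, along the line of the jaws, until both jaws have been pushed well back, then draw it straight up and out. Put it lying in the grey tray without dropping it, then push the freed strap by its free end round its pivot until it rests against the open stop. Leave the bottle and the black pot standing.

Things in the scene. Friction and masses are not known exactly. Their poses are not given: they have to be found in the camera images.
- jig: Drill jig, fixed: a dark steel plate 240 x 170 x 16 mm carrying a steel channel, a pivoting strap and two stop pins. Origin near the middle of its underside, z up; x runs along the channel, y level across it. Channel: 92 mm long (x), 32 mm wide over its side plates, top 62 mm above the bench, centred on the socket. Two brass jaws lie in it and face each other across the key.
- socket (a point): Middle of the floor of the key's pocket in the jig, 16 mm above the bench; axes as the jig's. The key rocks along x, the line of the jaws. The jaws stand at its -x and +x sides, 21 to 46 mm above this point, their faces 6.6 mm from the key's axis at the start.
- key_center (a point): Steel lock key, loose, 0.2 kg, 110 mm tall, 12 mm thick along y; stands upright in the socket at the start. This is its centre, 55 mm above the bottom of its foot; axes as the jig's, z to its head. Head, where it is held across the 12 mm: a flat tab 34 mm wide (x), 38 mm high, from 17 to 55 mm above this point. Neck below it 12 mm square. Falls over if stood on its foot.
- key_foot (a point): Centre of the key's foot, a round disc 22 mm in diameter with its axis along y, 11 mm above the pocket floor: too wide to come up between the jaws until both are back. The key leans about this point; leaning it 12 degrees (head moves 17 mm along x) makes the neck push back the jaw on that side, with 10 to 15 N at the head. 13 degrees is the most it can lean.
- jaw_near (a joint): How far the brass jaw on the socket's -x side has been pushed back, in m: 0 at the start, 0.0075 at most. The jaw is stiff (about 22 N) and stays where it is pushed. The key passes freely when both jaws are back 5 mm or more.
- jaw_far (a joint): The same for the brass jaw on the socket's +x side.
- strap (a joint): Angle in rad of the flat steel strap about its upright pivot: 0 closed, along the channel and beside the key; 1.2 against the open stop pin. It grows clockwise seen from above. The key in its socket blocks it (at about 0.03). It turns stiffly (about 1 N at the handle) and stays where it is left.
- strap_pivot (a point): Point on the strap's pivot axis at half its thickness; axes as the jig's. The strap is 24 mm wide and 10 mm thick, its top 75 mm above the bench, and reaches 191 mm from the pivot; at angle 0 it points from the pivot along the jig's -x, and it swings its free end towards the jig's +y. The open stop pin stands 90 mm from the pivot.
- strap_handle (a point): Middle of the black upright handle stub near the free end of the strap: 14 mm in diameter, 36 mm high, 180 mm from the pivot; its top is 111 mm above the bench. This point is half-way up the stub, 18 mm above the strap's top face.
- tray: Grey open tray, fixed, 200 mm (its x) by 140 mm (its y), 30 mm high, 4 mm walls and floor, on the bench. Origin at the centre of its underside. A small washer lies in its -x, -y corner.
- bottle: White bottle, 68 mm in diameter and 190 mm tall, standing on the bench. Origin at the centre of its underside. Not to be knocked over.
- pot: Black open pot, 72 mm in diameter and 100 mm tall, standing on the bench. Origin at the centre of its underside. Not to be knocked over.

How it is judged (in metres and radians):
On the way, in this order (a step that is already met when the one before it is completed fails the run):
1. both jaws pushed back at least 4 mm by rocking, with the key's foot still in its pocket (value of joint each of jaw_near, jaw_far above 0.004 m and z of key_center in the frame of socket below 0.067 m), for 0.05 s.
2. the key drawn out of the socket (z of key_center in the frame of socket above 0.11 m), for 0.1 s.
At the end, for the whole second after the job is handed in: The key lies still in the tray (its centre inside the walls and less than 40 mm above the bench, its axis within about 27 degrees of level) and the strap is within 0.06 rad of the open stop; bottle and pot still stand (x of key_center in the frame of tray between -0.09 and 0.09 m and y of key_center in the frame of tray between -0.06 and 0.06 m and height (world z) of key_center below 0.04 m and angle between key_center's own z axis and vertical above 1.1 rad and linear speed of key below 0.02 m/s and value of joint strap above 1.14 rad and angle between each of bottle, pot's own z axis and vertical below 0.3 rad); the robot touches nothing.
It fails at once if the bottle or the pot knocked over (angle between any of bottle, pot's own z axis and vertical above 0.6 rad).
It fails at once if the key dropped from a height (falling faster than 1.1 m/s while nothing holds it) (linear speed of key above 1.1 m/s and contact force between the fingers and key below 0.1 N).
It also fails if it takes over 72 s, if anything falls off the work surface, if the arm or the gripper's body presses on something with over 40 N, if the wrist force passes 120 N, or if a joint passes its speed limit or range.

## Working session

There is one attempt and no reset: what is moved stays moved. The work goes in short steps, Python scripts to look and compute and a shell command to move; the robot and the scene stay as the last step left them, time stands still between calls to the robot, and variables do not carry over. Pictures are saved under pics/ and viewed, at most 10 in all, crops included, and the job is handed in when it is done.

```bash
mkdir -p pics; ls
cat > h.py <<'E'
import numpy as np, cv2
from cell import bot, cams
def snap(n,f):
    s=bot.observe(); c=cams.capture(n); cv2.imwrite('pics/'+f,cv2.cvtColor(c['pixels'],cv2.COLOR_RGB2BGR)); 
    return c,s
def ray(c,u,v):
    f=192/np.tan(np.radians(c['fov_y']/2)); M=np.array(c['cam_to_world'])
    d=np.array([(u-c['cx'])/f,(v-c['cy'])/f,1.]); return M[:3,3],M[:3,:3]@d
def atz(c,u,v,z):
    o,d=ray(c,u,v); return o+d*(z-o[2])/d[2]
def tri(c1,p1,c2,p2):
    A=[];b=[]
    for c,p in((c1,p1),(c2,p2)):
        o,d=ray(c,*p); d=d/np.linalg.norm(d); P=np.eye(3)-np.outer(d,d); A.append(P); b.append(P@o)
    A=np.vstack(A);b=np.hstack(b); x=np.linalg.lstsq(A,b,rcond=None)[0]; return x,np.linalg.norm(A@x-b)
E
python3 - <<'E'
from h import *
print(bot.pinch_z, bot.observe())
a,_=snap('scene','s1.png'); b,_=snap('top','t1.png')
for c in(a,b): print({k:v for k,v in c.items() if k!='pixels'})
E
```

```text
pics
18.700000000000003 {'t': 0.0, 'joints': array([ 1.31652619,  0.61595112, -0.01262147,  1.42490501,  0.0080989 ,
        1.10339572, -0.0403805 ]), 'qd': array([-2.06832711e-04, -1.26386305e-04,  1.16378488e-03, -1.06363477e-03,
       -2.16515424e-03,  5.80191448e-05,  6.53390392e-04]), 'tau': array([ 1.09882876e-03, -4.69205832e+01,  2.59701451e-01, -1.71028286e+01,
        9.98039061e-03,  9.71804053e-03,  2.58342126e-06]), 'position': array([ 146.61252865, -632.46221119,  230.11539974]), 'eef_rot': array([-3.11865438e+00, -3.56853422e-01,  5.18942335e-04]), 'contact_force': array([-0.65428718, -0.01029673,  0.20958126]), 'ft_torque': array([ 0.00174247, -0.02909411,  0.0210644 ]), 'grasp_force': 0.0, 'grip_width': 85.69696561235791}
{'fov_y': 51.718896553713975, 'cx': 257.36460791781377, 'cy': 193.16750792561447, 'cam_to_world': array([[ 6.86953071e-01,  4.13904307e-01, -5.97309554e-01,
         1.29113879e+03],
       [ 7.26663112e-01, -3.82764799e-01,  5.70483856e-01,
        -6.55151262e+02],
       [ 7.49665375e-03, -8.25938456e-01, -5.63710446e-01,
         7.86751479e+02],
       [ 0.00000000e+00,  0.00000000e+00,  0.00000000e+00,
         1.00000000e+00]])}
{'fov_y': 54.27073036704063, 'cx': 259.587646896032, 'cy': 188.26488227399867, 'cam_to_world': array([[ 2.27437975e-02, -9.96362175e-01,  8.21287749e-02,
         4.53878349e+02],
       [-9.99710598e-01, -2.33103176e-02, -5.94558198e-03,
         9.40276281e+01],
       [ 7.83840083e-03, -8.19697816e-02, -9.96603991e-01,
         1.30631135e+03],
       [ 0.00000000e+00,  0.00000000e+00,  0.00000000e+00,
         1.00000000e+00]])}
```

View pics/s1.png

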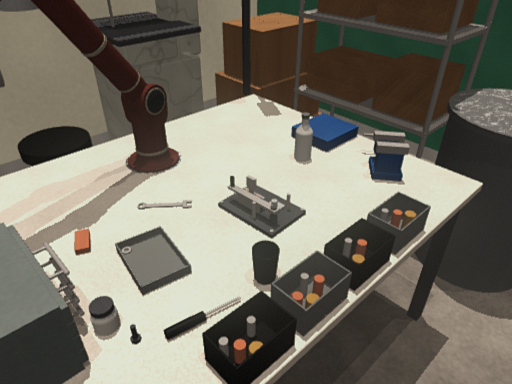

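View pics/t1.png

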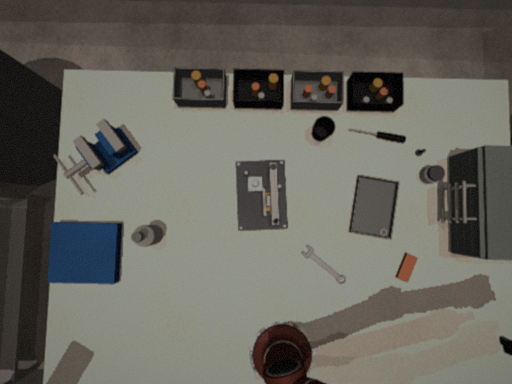

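The scene view shows the jig near (262,205), the tray at (152,258), the bottle at (303,140) and the pot at (265,262). In the top view they are at (262,195), (374,207), (146,234) and (323,128). I'll enlarge the jig in both.

Run:
```python
import cv2,numpy as np
a=cv2.imread('pics/s1.png');b=cv2.imread('pics/t1.png')
A=cv2.resize(a[165:235,212:312],(800,560),interpolation=cv2.INTER_CUBIC)
B=cv2.resize(b[150:240,225:300],(500,600),interpolation=cv2.INTER_CUBIC)
cv2.imwrite('pics/s2.png',A)
C=cv2.resize(b[170:245,345:403],(290,375),interpolation=cv2.INTER_CUBIC)
o=np.zeros((600,800,3),np.uint8);o[:,:500]=B;o[:375,505:795]=C
cv2.imwrite('pics/t2.png',o)
```

```text
(no output)
```

View pics/s2.png

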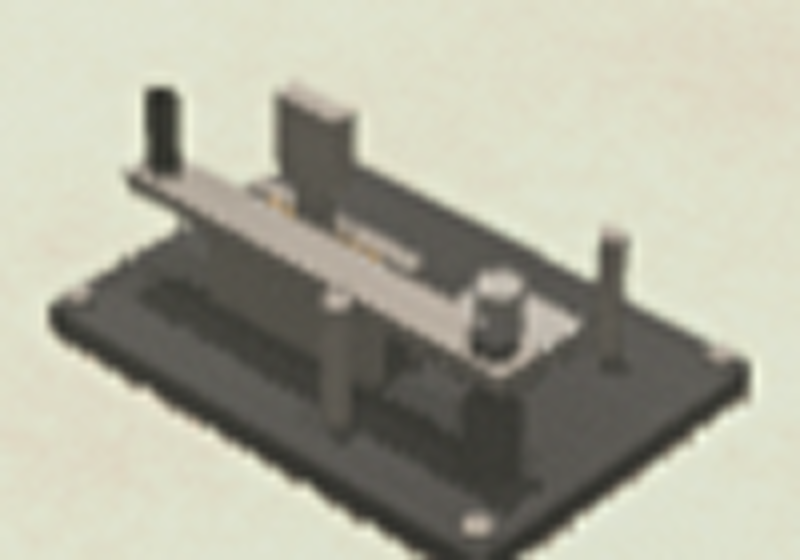

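View pics/t2.png

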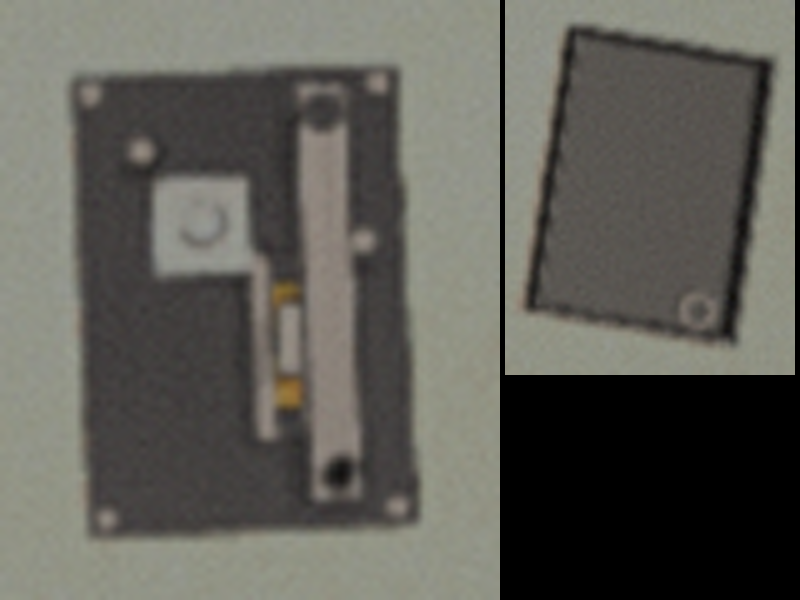

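The key head top is at crop (318,100) in the scene view and (289,340) in the top view. The handle top is at (162,92) and (338,470). The plate screws and tray corners are clear.

```bash
cat > m.py <<'E'
from h import *
a=cams.capture('scene');b=cams.capture('top')
S=lambda x,y:(212+(x+.5)/8-.5,165+(y+.5)/8-.5)
T=lambda x,y:(225+(x+.5)/6.667-.5,150+(y+.5)/6.667-.5)
Y=lambda x,y:(345+(x-504.5)/5-.5,170+(y+.5)/5-.5)
np.set_printoptions(precision=1,suppress=True)
print('key',tri(a,S(318,100),b,T(289,340)),atz(b,*T(289,340),126),atz(a,*S(318,100),126))
print('handle',tri(a,S(162,92),b,T(338,470)),atz(b,*T(338,470),111),atz(a,*S(162,92),111))
k=[atz(b,*T(*p),17)for p in((90,95),(377,83),(107,519),(398,506))]
for p in k: print(p)
c=sum(k)/4; print('jig c',c)
for i,j in((2,0),(3,1)): d=k[j]-k[i]; print(np.degrees(np.arctan2(d[1],d[0])))
for i,j in((1,0),(3,2)): d=k[j]-k[i]; print(np.degrees(np.arctan2(-d[0],d[1])))
print('strap end', atz(b,*T(338,470),111), 'pivot',tri(a,S(499,280),b,T(322,112)))
# scene screws: (75,295),(478,525),(720,352)
for p in((75,295),(478,525),(720,352)): print('sc',atz(a,*S(*p),17))
t=[atz(b,*Y(*p),30) for p in((572,28),(770,62),(528,308),(733,342))]
for p in t: print('tray',p)
print(sum(t)/4)
print('washer',atz(b,*Y(697,310),5),'bottle',atz(b,146,234,150),'pot',atz(b,323,128,100), atz(b,146,234,0))
E
python3 m.py
```

```text
key (array([513.2,  60.2, 126.6]), np.float64(0.7445476777993698)) [512.8  59.8 126. ] [512.8  61.3 126. ]
handle (array([451.4,  34. , 113.2]), np.float64(1.5166218698037155)) [452.1  34.7 111. ] [447.9  35.4 111. ]
[643.5 162.9  17. ]
[653.3  13.6  17. ]
[424.2 148.2  17. ]
[434.2  -1.1  17. ]
jig c [538.8  80.9  17. ]
3.847584337580988
3.8515611254663855
3.786518216571823
3.83945670775167
strap end [452.1  34.7 111. ] pivot (array([626. ,  46.6, 105. ]), np.float64(2.1787795988878074))
sc [428.5   0.8  17. ]
sc [649.   18.1  17. ]
sc [638.3 168.6  17. ]
tray [ 612.  -250.6   30. ]
tray [ 591.7 -386.8   30. ]
tray [ 420.  -220.9   30. ]
tray [ 400.3 -360.2   30. ]
[ 506.  -304.6   30. ]
washer [ 420.6 -344.2    5. ] bottle [400.7 431.3 150. ] pot [ 756.4 -116.5  100. ] [393.8 475.1   0. ]
```

Triangulation agrees: the key is at (513,60) with its top at 126, and the jig yaw is 3.8°. Moving above the key via a point over the tray.

```bash
R="x"; python3 -m creep '0.028 0.028 0 0 0 -0.0135 1;0.028 0.028 0 0 0 -0.0135 1;0.028 0.028 0 0 0 -0.0135 1;0.028 0.028 0 0 0 -0.0135 1;0.028 0.028 0 0 0 -0.0135 1;0.028 0.028 0 0 0 -0.0135 1;0.028 0.028 0 0 0 -0.0135 1;0.028 0.028 0 0 0 -0.0135 1;0.028 0.028 0 0 0 -0.0135 1;0.028 0.028 0 0 0 -0.0135 1;0.028 0.028 0 0 0 -0.0135 1;0.028 0.028 0 0 0 -0.0135 1'; python3 -m creep '0.003 0.0355 0 0 0 0 1;0.003 0.0355 0 0 0 0 1;0.003 0.0355 0 0 0 0 1;0.003 0.0355 0 0 0 0 1;0.003 0.0355 0 0 0 0 1;0.003 0.0355 0 0 0 0 1;0.003 0.0355 0 0 0 0 1;0.003 0.0355 0 0 0 0 1;0.003 0.0355 0 0 0 0 1;0.003 0.0355 0 0 0 0 1;0 0 0 0 0 0 0.6;0 0 0 0 0 0 0.6'
python3 - <<'E'
from h import *
c,s=snap('wrist','w1.png'); print(s['position'],s['eef_rot'],s['contact_force'],s['joints'],{k:v for k,v in c.items() if k!='pixels'})
E
```

```text
t: 1.2
position: [483.8, -295.6, 231.3]
eef_rot: [-3.14, -0.102, 0.0]
contact_force: [0.8, -0.3, -0.3]
grip_width: 85.5
grasp_force: 0.0
t: 2.2
position: [512.6, 60.9, 231.1]
eef_rot: [-3.138, -0.113, 0.0]
contact_force: [0.2, -0.9, 0.3]
grip_width: 64.1
grasp_force: 0.0
[512.56249426  60.92282699 231.14012933] [-3.13843838e+00 -1.13234604e-01  4.09323979e-04] [ 0.22082871 -0.9049693   0.27216624] [-0.10471146  0.40904929 -0.07878125  1.80577164  0.037685    0.92834677
 -1.69827389] {'fov_y': 65.70646984690485, 'cx': 256.2062712592184, 'cy': 188.25091293571327, 'mount': array([[-5.94298068e-04, -9.65688362e-01, -2.59702975e-01,
         6.61682686e+01],
       [ 9.99999802e-01, -5.20063833e-04, -3.54552577e-04,
         1.34558210e+00],
       [ 2.07325173e-04, -2.59703134e-01,  9.65688479e-01,
        -1.43205136e+02],
       [ 0.00000000e+00,  0.00000000e+00,  0.00000000e+00,
         1.00000000e+00]])}
```

View pics/w1.png

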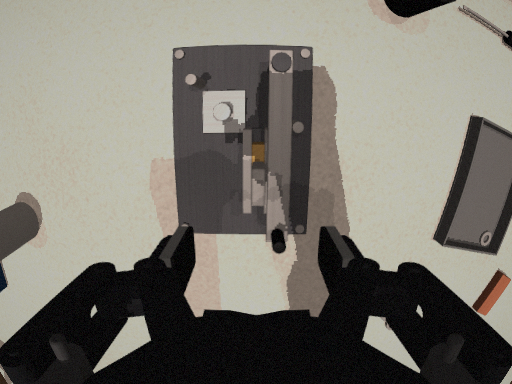

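The wrist view shows the key head top at about (258,187), the handle at (279,240) and the fingers either side of column 257. I'll check this with the fisheye model.

```bash
cat >> h.py <<'E'
from scipy.spatial.transform import Rotation as Ro
def wat(c,s,u,v,z):
    f=192/np.tan(np.radians(c['fov_y']/2)); dx,dy=u-c['cx'],v-c['cy']; r=np.hypot(dx,dy)+1e-9
    d=np.array([dx/r*np.sin(r/f),dy/r*np.sin(r/f),np.cos(r/f)]); M=np.array(c['mount']); R=Ro.from_rotvec(s['eef_rot']).as_matrix()
    o=R@M[:3,3]+s['position']; d=R@M[:3,:3]@d; return o+d*(z-o[2])/d[2]
E
python3 - <<'E'
from h import *
c=cams.capture('wrist'); s=bot.observe()
np.set_printoptions(precision=1,suppress=True)
for p,z in(((258,187),126),((279,233),111),((179,54),17),((305,52),17),((299,229),17),((185,229),17)): print(p,wat(c,s,*p,z))
i=cv2.imread('pics/w1.png'); cv2.imwrite('pics/w1c.png',cv2.resize(i[110:260,180:340],(800,750),interpolation=cv2.INTER_CUBIC)[:600])
E
```

```text
(258, 187) [513.3  53.9 126. ]
(279, 233) [464.8  30.3 111. ]
(179, 54) [644.5 157.4  17. ]
(305, 52) [654.5   6.2  17. ]
(299, 229) [431.2  -6.1  17. ]
(185, 229) [420.8 144.1  17. ]
```

View pics/w1c.png

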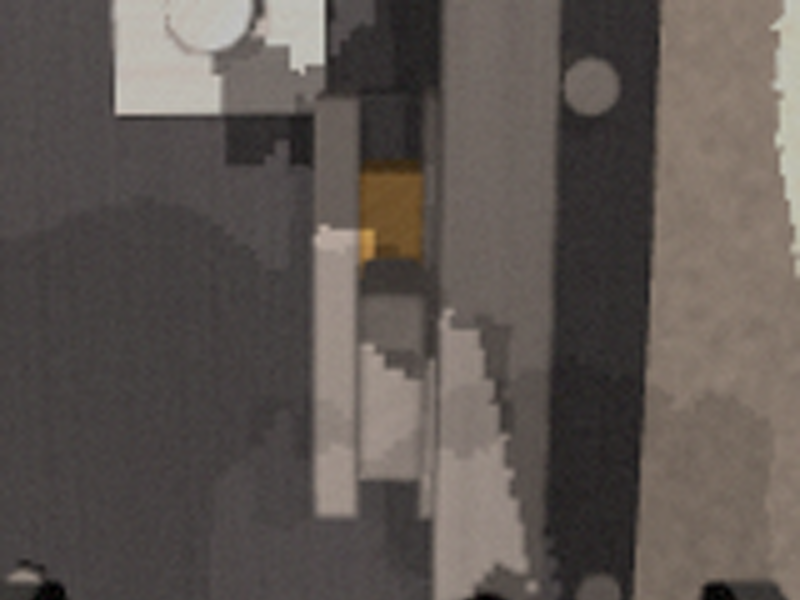

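```bash
python3 -m creep '0 0 -0.025 0 0 0 0.6;0 0 -0.025 0 0 0 0.6;0 0 -0.025 0 0 0 0.6;0 0 0 0 0 0 0.6;0 0 0 0 0 0 0.6;0 0 0 0 0 0 0.6'
python3 - <<'E'
from h import *
c,s=snap('wrist','w2.png'); print(s['position'],s['eef_rot'],s['contact_force'],s['grip_width'])
i=cv2.imread('pics/w2.png'); cv2.imwrite('pics/w2c.png',cv2.resize(i[130:330,130:390],(780,600),interpolation=cv2.INTER_CUBIC))
E
```

```text
t: 2.8
position: [513.8, 56.8, 157.4]
eef_rot: [3.14, 0.1, 0.003]
contact_force: [0.2, -0.5, -0.7]
grip_width: 51.4
grasp_force: 0.0
[513.79369035  56.78392791 157.42323938] [3.13980414 0.10020268 0.00319141] [ 0.18710231 -0.50782636 -0.65783223] 51.4114505623213
```

View pics/w2c.png

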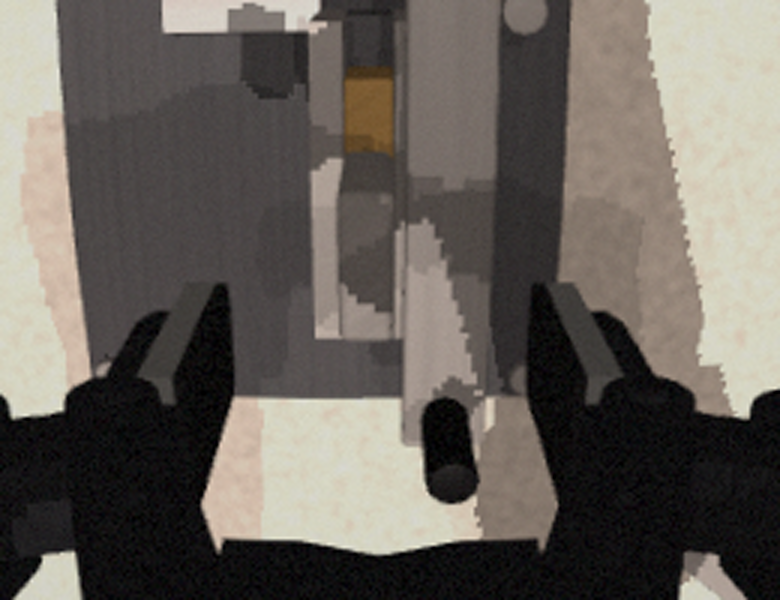

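The key's top face is centred at crop (366,262), pixel (252,217). It lies left of the fingers' middle, at column 256.7.

Run:
```python
from h import *
c=cams.capture('wrist'); s=bot.observe()
np.set_printoptions(precision=1,suppress=True)
R=Ro.from_rotvec(s['eef_rot']).as_matrix();print(s['position'],R)
for p,z in(((252.,217.3),126),((281,290),111),((305.2,135),17)): w=wat(c,s,*p,z);print(p,w,R.T@(w-s['position']))
```

```text
[514.1  57.4 158. ] [[ 1.   0.1  0. ]
 [ 0.1 -1.   0. ]
 [ 0.  -0.  -1. ]]
(252.0, 217.3) [514.3  58.8 126. ] [ 0.2 -1.4 32. ]
(281, 290) [450.3  33.1 111. ] [-65.4  20.2  46.7]
(305.2, 135) [560.4  11.9  17. ] [ 42.8  48.4 141.1]
```

```bash
python3 -m creep '0 0.0018 -0.02 0 0 0 0.6;0 0 -0.02 0 0 0 0.6;0 0 -0.02 0 0 0 0.6;0 0 -0.006 0 0 0 0.6;0 0 0 0 0 0 0;0 0 0 0 0 0 0;0 0 0 0 0 0 0;0 0 0 0 0 0 0;0 0 0 0 0 0 0;0 0 0 0 0 0 0;0 0 0 0 0 0 0;0 0 0 0 0 0 0' 90;  python3 -m creep '0 0 0 0 0 0 0;0 0 0 0 0 0 0;0 0 0 0 0 0 0'
```

```text
t: 3.9
position: [514.0, 59.8, 91.8]
eef_rot: [-3.14, -0.103, -0.005]
contact_force: [-0.1, -1.0, 7.1]
grip_width: 10.8
grasp_force: 87.9
t: 4.15
position: [514.1, 59.8, 91.8]
eef_rot: [-3.14, -0.103, -0.005]
contact_force: [-0.2, -0.5, 6.1]
grip_width: 10.8
grasp_force: 87.9
```

Gripped: 10.8 mm opening at 88 N. Rocking toward +x.

```bash
python3 -m creep '0.0024 0.00016 -0.0001 -0.0024 0.0363 0 0;0.0024 0.00016 -0.0001 -0.0024 0.0363 0 0;0.0024 0.00016 -0.0002 -0.0024 0.0363 0 0;0.0023 0.00016 -0.0003 -0.0024 0.0363 0 0;0.0023 0.00016 -0.0004 -0.0024 0.0363 0 0;0.0023 0.00016 -0.0005 -0.0024 0.0363 0 0;0 0 0 0 0 0 0;0 0 0 0 0 0 0;0 0 0 0 0 0 0;0 0 0 0 0 0 0'
python3 -c "
from h import *
s=bot.observe();print(s['eef_rot'],Ro.from_rotvec(s['eef_rot']).as_matrix()[:,2],s['ft_torque'])"
```

```text
t: 4.98
position: [527.2, 60.7, 90.2]
eef_rot: [3.114, 0.103, -0.34]
contact_force: [-0.5, 0.2, 6.6]
grip_width: 10.9
grasp_force: 88.7
[ 3.11442734  0.10260579 -0.33977717] [-0.2151661  -0.01405705 -0.97647629] [-0.06861976  0.21039367  0.02330701]
```

```bash
python3 -m creep '-0.0023 -0.00016 0.0005 0.0024 -0.0363 0 0;-0.0023 -0.00016 0.0004 0.0024 -0.0363 0 0;-0.0023 -0.00016 0.0003 0.0024 -0.0363 0 0;-0.0024 -0.00016 0.0002 0.0024 -0.0363 0 0;-0.0024 -0.00016 0.0001 0.0024 -0.0363 0 0;-0.0024 -0.00016 0.0001 0.0024 -0.0363 0 0;-0.0024 -0.00016 -0.0001 0.0024 -0.0363 0 0;-0.0024 -0.00016 -0.0001 0.0024 -0.0363 0 0;-0.0024 -0.00016 -0.0002 0.0024 -0.0363 0 0;-0.0023 -0.00016 -0.0003 0.0024 -0.0363 0 0;-0.0023 -0.00016 -0.0004 0.0024 -0.0363 0 0;-0.0023 -0.00016 -0.0005 0.0024 -0.0363 0 0'
python3 -m creep '0 0 0 0 0 0 0;0 0 0 0 0 0 0;0 0 0 0 0 0 0;0 0 0 0 0 0 0'
python3 - <<'E'
from h import *
s=bot.observe();print(Ro.from_rotvec(s['eef_rot']).as_matrix()[:,2],s['ft_torque'])
c,s=snap('scene','s3.png'); i=cv2.imread('pics/s3.png')
cv2.imwrite('pics/s3c.png',cv2.resize(i[150:240,205:315],(733,600),interpolation=cv2.INTER_CUBIC))
E
```

```text
t: 5.98
position: [501.5, 59.0, 91.0]
eef_rot: [-3.112, -0.102, -0.354]
contact_force: [1.5, -0.2, 8.4]
grip_width: 10.8
grasp_force: 88.7
t: 6.32
position: [500.9, 59.0, 90.9]
eef_rot: [-3.112, -0.102, -0.35]
contact_force: [-1.7, -0.3, 10.4]
grip_width: 11.2
grasp_force: 88.9
[ 0.22177789  0.01523688 -0.97497816] [-0.00762514  0.26987302 -0.00579236]
```

View pics/s3c.png

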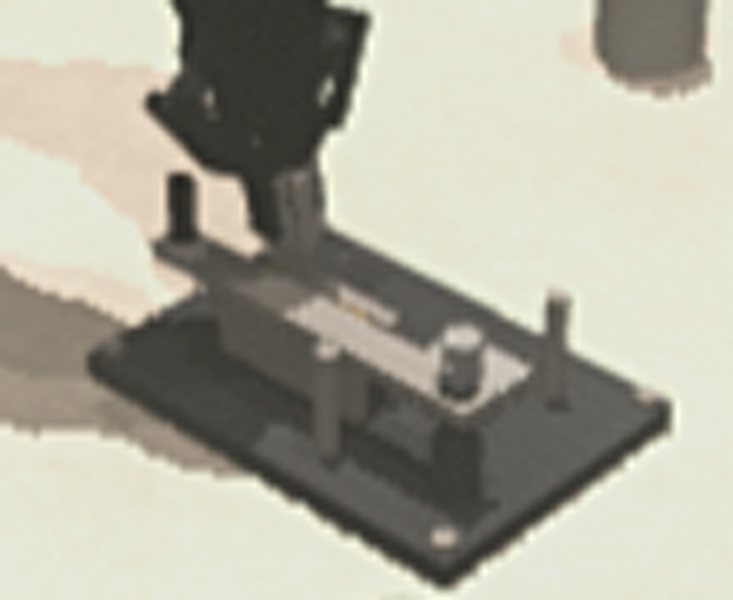

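The key leans with the gripper (head at crop (300,200), gripper at (265,100)), and both leans reached about 12.5°. I'll stand it upright and draw it gently.

```bash
python3 -m creep '0.0023 0.00016 0.0005 -0.0024 0.0363 0 0;0.0023 0.00016 0.0004 -0.0024 0.0363 0 0;0.0023 0.00016 0.0003 -0.0024 0.0363 0 0;0.0024 0.00016 0.0002 -0.0024 0.0363 0 0;0.0024 0.00016 0.0001 -0.0024 0.0363 0 0;0.0024 0.00016 0 -0.0024 0.0363 0 0;0 0 0 0 0 0 0;0 0 0 0 0 0 0;0 0 0 0 0 0 0'
python3 -m creep '0 0 0.003 0 0 0 0;0 0 0.003 0 0 0 0;0 0 0.003 0 0 0 0;0 0 0.003 0 0 0 0;0 0 0.003 0 0 0 0;0 0 0 0 0 0 0;0 0 0 0 0 0 0'
```

```text
t: 7.12
position: [514.6, 59.9, 91.8]
eef_rot: [-3.139, -0.103, -0.007]
contact_force: [-0.2, -0.6, 6.3]
grip_width: 10.5
grasp_force: 88.6
t: 7.7
position: [512.7, 59.6, 105.4]
eef_rot: [-3.14, -0.104, 0.0]
contact_force: [1.5, 0.4, -1.4]
grip_width: 11.1
grasp_force: 87.6
```

It rises freely with no resistance. Lifting it out and carrying it over the tray.

```bash
python3 -m creep '0 0 0.01 0 0 0 0;0 0 0.02 0 0 0 0;0 0 0.02 0 0 0 0;0 0 0.025 0 0 0 0;0 0 0.025 0 0 0 0;0 0 0.02 0 0 0 0;0 0 0 0 0 0 0;0 0 0 0 0 0 0'
python3 -m creep '-0.002 -0.031 0 0 0 0.025 0;-0.002 -0.031 0 0 0 0.025 0;-0.002 -0.031 0 0 0 0.025 0;-0.002 -0.031 0 0 0 0.025 0;-0.002 -0.031 0 0 0 0.025 0;-0.002 -0.031 0 0 0 0.025 0;-0.002 -0.031 0 0 0 0.025 0;-0.002 -0.031 0 0 0 0.025 0;-0.002 -0.031 0 0 0 0.025 0;-0.002 -0.031 0 0 0 0.025 0;-0.002 -0.031 0 0 0 0.025 0;-0.002 -0.031 0 0 0 0.025 0'
python3 -c "
from h import *
s=bot.observe();print(Ro.from_rotvec(s['eef_rot']).as_matrix(),s['joints'])"
```

```text
t: 8.37
position: [512.5, 59.6, 226.1]
eef_rot: [-3.14, -0.103, -0.002]
contact_force: [-1.2, -0.6, -2.7]
grip_width: 10.8
grasp_force: 87.9
t: 9.37
position: [487.0, -313.0, 223.0]
eef_rot: [-3.085, -0.573, 0.006]
contact_force: [1.3, -0.1, -1.7]
grip_width: 10.9
grasp_force: 88.1
[[ 0.9333595   0.35891227 -0.00469416]
 [ 0.35892767 -0.93336063  0.00297625]
 [-0.00331313 -0.00446277 -0.99998455]] [ 0.5980746   0.51517313 -0.10083625  1.64194304  0.05887744  0.99300735
 -0.72588697]
```

```bash
python3 -m creep '0 0 0 0.0388 -0.1009 0 0;0 0 0 0.0388 -0.1009 0 0;0 0 0 0.0388 -0.1009 0 0;0 0 0 0.0388 -0.1009 0 0;0 0 0 0.0388 -0.1009 0 0;0 0 0 0.0388 -0.1009 0 0;0 0 0 0.0388 -0.1009 0 0;0 0 0 0.0388 -0.1009 0 0;0 0 0 0.0388 -0.1009 0 0;0 0 0 0.0388 -0.1009 0 0;0 0 0 0 0 0 0;0 0 0 0 0 0 0'
python3 -c "
from h import *
s=bot.observe();print(Ro.from_rotvec(s['eef_rot']).as_matrix(),s['joints'])"
```

```text
t: 10.37
position: [486.5, -313.3, 220.5]
eef_rot: [-2.496, -0.447, -1.495]
contact_force: [0.0, 0.4, -0.7]
grip_width: 10.4
grasp_force: 88.5
[[ 0.44343843  0.35474603  0.82311458]
 [ 0.15506781 -0.93485817  0.31936526]
 [ 0.88278895 -0.01398025 -0.46956173]] [ 1.69065467  0.9319705  -1.15764854  2.07600517 -0.86272115  0.25883006
  0.5268948 ]
```

```bash
python3 -m creep '0 0 -0.02 0 0 0 0;0 0 -0.02 0 0 0 0;0 0 -0.02 0 0 0 0;0 0 -0.02 0 0 0 0;0 0 -0.02 0 0 0 0;0 0 0 0 0 0 0;0 0 0 0 0 0 0'
python3 -c "
from h import *
s=bot.observe();print(Ro.from_rotvec(s['eef_rot']).as_matrix()[:,2],s['joints'])"
```

```text
t: 10.95
position: [489.9, -311.8, 127.2]
eef_rot: [-2.505, -0.472, -1.498]
contact_force: [-0.1, 0.3, -0.7]
grip_width: 11.0
grasp_force: 88.4
[ 0.82171857  0.31663152 -0.47383866] [ 1.6708456   1.1713969  -1.16952576  2.10919867 -0.812559    0.06517697
  0.67220551]
```

Joint 6 is near its limit, so I'll yaw the tool more across the arm to get room.

```bash
python3 -m creep '0 -0.001 0.0015 0 0 0.1 0;0.001 -0.001 0 0 0 0.1 0;0.001 -0.001 0 0 0 0.1 0;0.001 -0.001 0 0 0 0.1 0;0 0 0 0 0 0 0;0 0 0 0 0 0 0;0 0 0 0 0 0 0'
python3 -c "
from h import *
s=bot.observe();print(Ro.from_rotvec(s['eef_rot']).as_matrix()[:,2],s['joints'])"
```

```text
t: 11.53
position: [492.2, -314.4, 128.1]
eef_rot: [-2.242, -0.889, -1.344]
contact_force: [0.1, 0.3, -1.5]
grip_width: 10.7
grasp_force: 88.7
[ 0.6428039   0.60386768 -0.4713247 ] [ 1.4826232   1.04467178 -0.83992045  1.81270843 -0.59021214  0.71099571
  0.59785609]
```

```bash
python3 -m creep '0 -0.001 -0.02 0 0 0 0;0 -0.001 -0.02 0 0 0 0;0 0 -0.02 0 0 0 0;0 0 -0.015 0 0 0 0;0 0 0 0 0 0 0;0 0 0 0 0 0 0'
python3 - <<'E'
from h import *
s=bot.observe();print(Ro.from_rotvec(s['eef_rot']).as_matrix()[:,2],s['joints'])
c,s=snap('scene','s4.png'); i=cv2.imread('pics/s4.png')
cv2.imwrite('pics/s4c.png',cv2.resize(i[180:310,80:250],(785,600),interpolation=cv2.INTER_CUBIC))
E
```

```text
t: 12.03
position: [491.5, -316.9, 51.6]
eef_rot: [-2.24, -0.882, -1.345]
contact_force: [-0.4, -0.4, -2.1]
grip_width: 10.8
grasp_force: 88.7
[ 0.64370847  0.60512164 -0.46847328] [ 1.47168087  1.18051508 -0.8086803   1.79883595 -0.55943386  0.64344609
  0.67578213]
```

View pics/s4c.png

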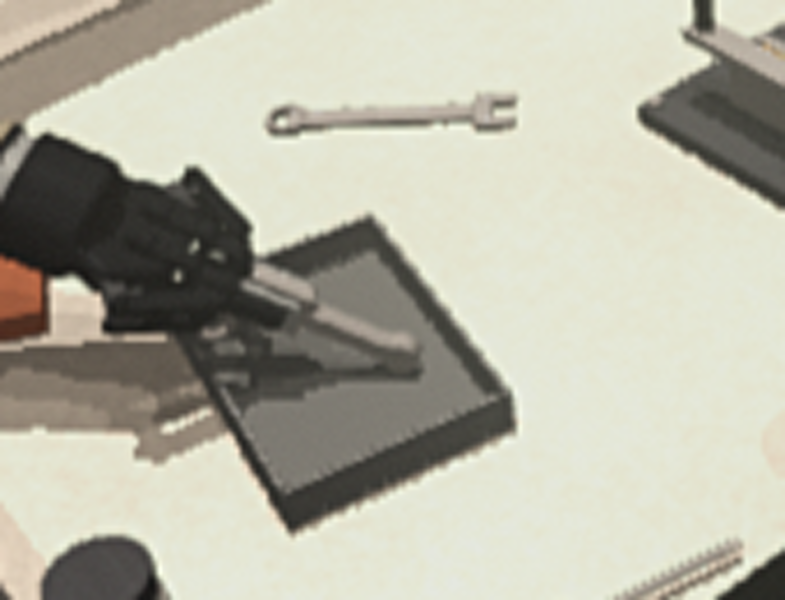

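The key is tilted inside the tray with its foot (crop (405,360)) just above the floor, clear of the walls. Lowering until it touches.

```bash
python3 -m creep '0 0 -0.002 0 0 0 0;0 0 -0.002 0 0 0 0;0 0 0 0 0 0 0;0 0 0 0 0 0 0'; python3 -m creep '0 0 -0.0015 0 0 0 0;0 0 -0.0015 0 0 0 0;0 0 0 0 0 0 0;0 0 0 0 0 0 0'
```

```text
t: 12.42
position: [492.3, -318.1, 47.6]
eef_rot: [-2.242, -0.886, -1.345]
contact_force: [-0.2, -0.2, -1.3]
grip_width: 11.3
grasp_force: 88.7
t: 12.75
position: [492.9, -318.0, 46.9]
eef_rot: [-2.238, -0.885, -1.35]
contact_force: [-4.7, -2.6, 6.7]
grip_width: 11.0
grasp_force: 90.2
```

```bash
python3 -m creep '0 0 0 0 0 0 0.15;0 0 0 0 0 0 0.25;0 0 0 0 0 0 0.5;0 0 0 0 0 0 0.5;0 0 0 0 0 0 0.5;0 0 0 0 0 0 0.5;-0.013 -0.012 0.011 0 0 0 0.5;-0.013 -0.012 0.013 0 0 0 0.5;-0.013 -0.012 0.013 0 0 0 0.5;-0.013 -0.012 0.015 0 0 0 0.5;-0.01 -0.01 0.03 0 0 0 0.5;0 0 0.035 0 0 0 0.5' 
python3 -m creep '0 0 0.035 0 0 0 0.5;0 0 0.035 0 0 0 0.5;0 0 0.035 0 0 0 0.2;0 0 0 0 0 0 0;0 0 0 0 0 0 0'
python3 - <<'E'
from h import *
s=bot.observe();print(Ro.from_rotvec(s['eef_rot']).as_matrix()[:,2],s['joints'])
c,s=snap('scene','s5.png'); b,_=snap('top','t5.png')
i=cv2.imread('pics/s5.png');j=cv2.imread('pics/t5.png')
o=np.zeros((600,800,3),np.uint8)
o[:340,:445]=cv2.resize(i[180:310,80:250],(445,340),interpolation=cv2.INTER_CUBIC)
o[:450,450:798]=cv2.resize(j[170:245,345:403],(348,450),interpolation=cv2.INTER_CUBIC)
cv2.imwrite('pics/st5.png',o)
E
```

```text
t: 13.75
position: [427.4, -379.6, 159.1]
eef_rot: [-2.248, -0.876, -1.342]
contact_force: [0.7, -1.1, -0.7]
grip_width: 42.5
grasp_force: 0.0
t: 14.17
position: [430.9, -375.9, 268.2]
eef_rot: [-2.243, -0.891, -1.346]
contact_force: [-0.8, 0.3, -0.3]
grip_width: 6.7
grasp_force: 0.0
[ 0.64401363  0.60226724 -0.47172091] [ 1.60937968  0.82943602 -0.83304958  1.67271117 -0.57165451  1.06362611
  0.45072102]
```

View pics/st5.png

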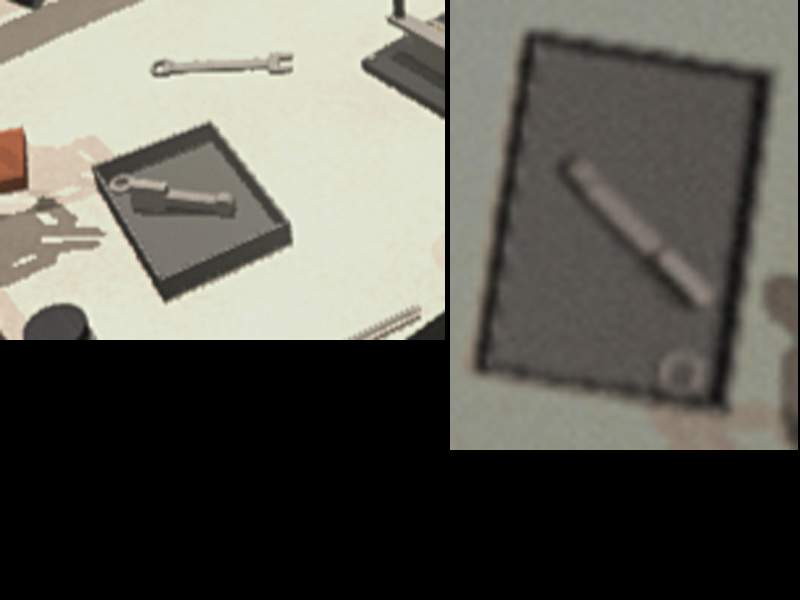

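The key lies on its edge, diagonally within the tray walls. Now I'll right the tool and go behind the strap handle with the fingers shut.

```bash
python3 -m creep '0 0 0 -0.0739 0.0789 0 0;0 0 0 -0.0739 0.0789 0 0;0 0 0 -0.0739 0.0789 0 0;0 0 0 -0.0739 0.0789 0 0;0 0 0 -0.0739 0.0789 0 0;0 0 0 -0.0739 0.0789 0 0;0 0 0 -0.0739 0.0789 0 0;0 0 0 -0.0739 0.0789 0 0;0 0 0 -0.0739 0.0789 0 0;0 0 0 -0.0739 0.0789 0 0;0 0 0 0 0 0 0;0 0 0 0 0 0 0'
python3 -m creep '0.002 0.031 0 0 0 0.074 0;0.002 0.031 0 0 0 0.074 0;0.002 0.031 0 0 0 0.074 0;0.002 0.031 0 0 0 0.074 0;0.002 0.031 0 0 0 0.074 0;0.002 0.031 0 0 0 0.074 0;0.002 0.031 0 0 0 0.074 0;0.002 0.031 0 0 0 0.074 0;0.002 0.031 0 0 0 0.074 0;0.002 0.031 0 0 0 0.074 0;0.002 0.031 0 0 0 0.074 0;0.002 0.031 0 0 0 0.074 0'
python3 -m creep '0 0 0 0 0 0 0'
python3 -c "
from h import *
s=bot.observe();print(Ro.from_rotvec(s['eef_rot']).as_matrix(),s['joints'])"
```

```text
t: 15.27
position: [431.5, -373.4, 264.5]
eef_rot: [-2.915, -1.159, -0.001]
contact_force: [-1.2, -0.6, -0.1]
grip_width: 0.1
grasp_force: 0.0
t: 16.27
position: [453.4, -5.3, 265.0]
eef_rot: [-2.143, -2.292, 0.002]
contact_force: [0.7, -0.2, -0.3]
grip_width: -0.4
grasp_force: 0.0
t: 16.35
position: [453.6, 1.0, 265.7]
eef_rot: [-2.13, -2.302, -0.006]
contact_force: [0.9, 0.1, -0.2]
grip_width: -0.1
grasp_force: 0.0
[[-0.07731697  0.99700513 -0.00168847]
 [ 0.99698542  0.07732625  0.00638131]
 [ 0.00649276 -0.00119    -0.99997821]] [ 0.47165968  0.33632302 -0.69157233  1.89412005  0.24510045  0.99877755
 -0.24903529]
```

```bash
python3 -m creep '0 0 -0.03 0 0 0 0;0 0 -0.03 0 0 0 0;0 0 -0.03 0 0 0 0;0 0 -0.03 0 0 0 0;0 0 -0.03 0 0 0 0;0 0 -0.031 0 0 0 0;0 0 0 0 0 0 0;0 0 0 0 0 0 0'
python3 -m creep '-0.0003 0.005 0 0 0 0 0;-0.0003 0.005 0 0 0 0 0;-0.0003 0.005 0 0 0 0 0;-0.0003 0.005 0 0 0 0 0;0 0 0 0 0 0 0'
python3 - <<'E'
from h import *
np.set_printoptions(precision=1,suppress=True)
b,_=snap('top','t6.png')
# dark handle & strap: print nothing viewed
E
```

```text
t: 17.02
position: [452.7, -5.9, 83.7]
eef_rot: [-2.144, -2.289, 0.006]
contact_force: [0.9, -0.7, 1.1]
grip_width: 0.3
grasp_force: 0.0
t: 17.43
position: [453.7, 17.6, 86.3]
eef_rot: [2.141, 2.298, 0.003]
contact_force: [-0.6, 0.3, 0.7]
grip_width: 0.2
grasp_force: 0.0
```

Run:
```python
import numpy as np
p=np.array([630,46.]);t=np.array([452.5,18.5])-p
pr=t
for k in range(1,13):
    a=-.1*k;c,s=np.cos(a),np.sin(a);n=np.array([[c,-s],[s,c]])@t
    print(k,np.round((n-pr)/2,1),np.round(n+p));pr=n
```

```text
1 [-0.9  8.9] [451.  36.]
2 [-0.  9.] [451.  54.]
3 [0.9 8.9] [452.  72.]
4 [1.8 8.8] [456.  90.]
5 [2.6 8.6] [461. 107.]
6 [3.5 8.3] [468. 124.]
7 [4.3 7.9] [477. 139.]
8 [5.  7.4] [487. 154.]
9 [5.8 6.9] [498. 168.]
10 [6.4 6.3] [511. 181.]
11 [7.  5.6] [525. 192.]
12 [7.5 4.9] [540. 201.]
```

```bash
python3 -m creep '-0.0009 0.0089 0 0 0 -0.05 0;-0.0009 0.0089 0 0 0 -0.05 0;0 0.009 0 0 0 -0.05 0;0 0.009 0 0 0 -0.05 0;0.0009 0.0089 0 0 0 -0.05 0;0.0009 0.0089 0 0 0 -0.05 0;0.0018 0.0088 0 0 0 -0.05 0;0.0018 0.0088 0 0 0 -0.05 0;0.0026 0.0086 0 0 0 -0.05 0;0.0026 0.0086 0 0 0 -0.05 0;0.0035 0.0083 0 0 0 -0.05 0;0.0035 0.0083 0 0 0 -0.05 0'
python3 - <<'E'
from h import *
np.set_printoptions(precision=2,suppress=True)
s=bot.observe();print(s['position'],Ro.from_rotvec(s['eef_rot']).as_matrix()[:,0],s['joints'],s['contact_force'])
E
```

```text
t: 18.48
position: [468.3, 120.8, 85.3]
eef_rot: [-2.728, -1.557, 0.003]
contact_force: [-0.5, -1.7, 0.9]
grip_width: 0.2
grasp_force: 0.6
[468.27 120.81  85.29] [ 0.51  0.86 -0.  ] [-0.09  0.6  -0.3   2.04  0.32  0.55 -1.16] [-0.5  -1.69  0.95]
```

The push reads about 1.7 N, as expected for the strap. Continuing round.

```bash
python3 -m creep '0.0043 0.0079 0 0 0 -0.05 0;0.0043 0.0079 0 0 0 -0.05 0;0.005 0.0074 0 0 0 -0.05 0;0.005 0.0074 0 0 0 -0.05 0;0.0058 0.0069 0 0 0 -0.05 0;0.0058 0.0069 0 0 0 -0.05 0;0.0064 0.0063 0 0 0 -0.05 0;0.0064 0.0063 0 0 0 -0.05 0;0.007 0.0056 0 0 0 -0.05 0;0 0 0 0 0 0 0;0 0 0 0 0 0 0'
python3 -m creep '0.0035 0.0028 0 0 0 -0.025 0;0.0035 0.0028 0 0 0 -0.025 0;0 0 0 0 0 0 0'
python3 -m creep '0.0037 0.0026 0 0 0 -0.025 0;0 0 0 0 0 0 0'
```

```text
t: 19.4
position: [518.8, 183.8, 85.2]
eef_rot: [-3.005, -0.915, -0.0]
contact_force: [0.4, -0.9, -1.0]
grip_width: 0.1
grasp_force: 0.0
t: 19.65
position: [526.4, 189.4, 85.2]
eef_rot: [-3.028, -0.835, -0.001]
contact_force: [-0.2, 0.4, -0.9]
grip_width: 0.3
grasp_force: 0.0
t: 19.82
position: [530.2, 192.2, 85.2]
eef_rot: [-3.038, -0.798, -0.002]
contact_force: [-0.3, 0.4, -0.4]
grip_width: -0.2
grasp_force: 0.0
```

```bash
for i in 1; do python3 -m creep '0.0037 0.0025 0 0 0 -0.025 0;0 0 0 0 0 0 0'; python3 -m creep '0.0037 0.0025 0 0 0 -0.025 0;0 0 0 0 0 0 0';python3 -m creep '0.0037 0.0025 0 0 0 -0.025 0;0 0 0 0 0 0 0'; done
```

```text
t: 19.98
position: [534.0, 194.8, 85.2]
eef_rot: [-3.047, -0.76, -0.002]
contact_force: [0.2, -0.3, 0.0]
grip_width: 0.0
grasp_force: 0.0
t: 20.15
position: [537.7, 197.3, 85.2]
eef_rot: [-3.057, -0.721, -0.002]
contact_force: [0.4, -0.0, 0.7]
grip_width: 0.0
grasp_force: 0.0
t: 20.32
position: [537.5, 197.7, 84.8]
eef_rot: [3.065, 0.682, -0.013]
contact_force: [-6.9, -3.5, 5.6]
grip_width: 0.4
grasp_force: 3.5
```

Force jumped to 8 N and the tool stopped where the stop should be. Backing off, then verifying.

```bash
python3 -m creep '-0.012 -0.006 0 0 0 0 0;-0.012 -0.006 0 0 0 0 0;-0.012 -0.006 0 0 0 0 0;0 0 0.03 0 0 0 0;0 0 0.035 0 0 0 0;0 0 0.035 0 0 0 0;-0.01 -0.03 0.02 0 0 0 0;0 -0.04 0 0 0 0 0;0 -0.04 0 0 0 0 0;0 -0.04 0 0 0 0 0;0 -0.04 0 0 0 0 0;0 0 0 0 0 0 0'
python3 - <<'E'
from h import *
from scipy.optimize import minimize_scalar
a,_=snap('scene','s7.png'); b,_=snap('top','t7.png')
p0=np.array([630,46.])
def proj(c,P):
    M=np.linalg.inv(np.array(c['cam_to_world']));q=(M[:3,:3]@np.asarray(P,float).T).T+M[:3,3];f=192/np.tan(np.radians(c['fov_y']/2))
    return q[:,0]/q[:,2]*f+c['cx'],q[:,1]/q[:,2]*f+c['cy']
# strap template: brightness on strap (±8) minus outside (±18), top view and scene
g={n:cv2.cvtColor(c['pixels'],cv2.COLOR_RGB2GRAY).astype(np.float32) for n,c in(('a',a),('b',b))}
def prof(n,c,phi,off):
    th=np.radians(183.83)-phi; r=np.array([np.cos(th),np.sin(th)]);t=np.array([np.sin(th),-np.cos(th)])
    P=[np.r_[p0+k*r+off*t,75] for k in np.arange(60,168,4)]
    u,v=proj(c,np.array(P)); return cv2.remap(g[n],u.astype(np.float32)[None],v.astype(np.float32)[None],1).mean()
for phi in np.arange(1.0,1.33,.03): print(round(phi,2),[round(float(np.mean([prof(n,c,phi,o) for o in(-7,0,7)])-np.mean([prof(n,c,phi,o) for o in(-18,18)])),1) for n,c in(('a',a),('b',b))])
for n,c in(('a',a),('b',b)):
    for phi in (1.1,1.15,1.2,1.25):
        th=np.radians(183.83)-phi;u,v=proj(c,np.array([[*(p0+180*np.array([np.cos(th),np.sin(th)])),z] for z in(90,100,109)]));print(n,phi,cv2.remap(g[n],u.astype(np.float32)[None],v.astype(np.float32)[None],1).round())
# tray diff vs picture after release
o=cv2.imread('pics/s5.png').astype(int);k=cv2.imread('pics/s7.png').astype(int);print('key region change',abs(o-k)[225:270,120:180].mean(), abs(o-k)[240:290,250:282].mean(),abs(o-k)[115:160,293:314].mean())
print(bot.observe()['position'],bot.observe()['t'])
E
```

```text
t: 21.32
position: [494.7, -19.7, 205.4]
eef_rot: [3.065, 0.659, -0.001]
contact_force: [0.1, -1.8, 0.2]
grip_width: -0.0
grasp_force: 0.0
1.0 [19.7, -15.1]
1.03 [19.1, -15.4]
1.06 [14.7, -12.4]
1.09 [10.8, -4.0]
1.12 [10.8, 7.3]
1.15 [8.5, 20.6]
1.18 [-17.3, 29.7]
1.21 [-27.3, 33.9]
1.24 [-20.4, 25.6]
1.27 [-7.2, 12.1]
1.3 [-3.8, 5.6]
1.33 [-1.5, 1.3]
a 1.1 [[226. 227. 227.]]
a 1.15 [[164. 155. 185.]]
a 1.2 [[54. 56. 55.]]
a 1.25 [[218. 222. 230.]]
b 1.1 [[132. 124. 118.]]
b 1.15 [[85. 73. 65.]]
b 1.2 [[29. 32. 34.]]
b 1.25 [[119. 134. 146.]]
key region change 5.180370370370371 2.944166666666667 4.771781305114638
[495.1123109  -10.78880738 205.37780231] 21.4167
```

Both cameras put the strap at about 1.2 rad. The key, pot and bottle are unchanged.

```bash
python3 -c "
from cell import bot
print(bot.hand_in())"
```

```text
the job is handed in; nothing more can be done
None
```

The job is handed in, with no verdict returned: the key was rocked free and lies in the tray, the strap is against its open stop at about 1.2 rad by both cameras, and the bottle and pot are still standing.

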